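Roll a bar blank into the V-block

ROBOT

A 6-joint arm with a two-finger parallel gripper is mounted at the origin on a cart in front of the work surface, level with it; the furniture and walls round the work are solid. World frame = base frame: x ahead of the robot, y to its left, z up, the work surface at z = 0. Lengths are in m, angles in rad, forces in N, time in s.
With the tool pointing down it reaches from about 0.35 to 0.775 m from the base axis. Payload 7.3 kg.
Tool frame: the origin (TCP) lies between the finger pads; the fingertips stand 25 mm ahead of it and the grasp point (between the pads) lies 6 mm ahead of it; y points along the fingers, z is the direction in which the jaws open and shut, and the axes are right-handed (so a half turn about y gives the same grasp; the last joint's range is limited). The gripper opens to 92 mm and grips with 3 to 60 N. Pads are 19 mm wide; open, the fingers measure 130 mm over their backs; the gripper's body (75 mm by 190 mm) begins 47 mm behind the grasp point.
Start: joints at [-1.274, 0.342, 1.524, -0, 1.275, -0.146], TCP at [0.225, -0.474, 0.252] pointing down, gripper open.
Joint ranges: [-2.53, 2.53], [-0.77, 2.02], [0.04, 2.7], [-1, 4.14], [0.28, 2.66], [-3.11, 3.11]. Speed limits (rad/s): [2.57, 2.57, 3.14, 3.14, 3.14, 3.14].

INTERFACE

Orientations are given as [roll, pitch, yaw] about the fixed x, y, z axes, in that order (R = Rz(yaw) Ry(pitch) Rx(roll)).
In Python, from cell import sensors, read_camera, hand_in gives the robot as it stands. The module is installed in compiled form; this text tells all that it offers.
- The arm moves only by the tool send_rows, never from a script. Its argument "motion" is a list that holds one entry, the list of rows, each a list of 4 numbers: the shift along the tool's x, y, z in m, then the turn about the tool's y in degrees. In form: [[[tx, ty, tz, twist], ...]]. A call has 1 to 8 rows; each row is the pose to reach, as a shift and turn from the pose measured when the call began, along the tool's axes at that moment; what a row does not reach only later rows make up. A row lasts 1/10 s, in which the tool goes at most 50 mm and 8.59 degrees, less where a joint would pass 70% of its speed; a pose out of reach is approached as far as the arm can. A call with a gripper value outside its range is refused whole. "gripper" is the opening, from 0 (shut) to 1 (fully open), set as the call begins (left out, the last holds). The fingers move at their own pace and stop on an object; "grip_force" is the grip in N (left out, the last holds). Time passes only in rows, so rows that repeat a pose let the fingers close. It gives the time, the measured TCP pose, the force and the opening at its end, in the units of the state.
- sensors.observe(): the state, without advancing time (a new reading comes with each control period).
- read_camera(name): name is "scene" or "top" or "wrist"; returns a dict with "frame" (384x512x3 uint8, red, green, blue), "fx", "fy", "cx", "cy" (pixels), "extrinsics" (4x4, takes a point from world to camera coordinates). Camera axes: x right, y up, looking along -z (the intrinsics and any distortion apply to the point x, -y, -z); pixel columns grow to the right and rows downward; lengths in m; the calibration is good to about 2 mm. A picture is of the moment at which its call begins. There is no depth.
- hand_in(): hands the job in, once; it reports no verdict.
The state is a dict: "time": time; "qpos": joint angles; "qvel": joint speeds; "joint_efforts": joint torques, N m; "tool_pos": TCP position; "tool_rot": TCP orientation; "contact_force": force on the tool from outside, world axes, zero at the start; "torque": the same for the moment, N m; "opening": finger opening in m.
Only numpy, scipy, OpenCV 4.12 (cv2) and the standard library are available. Lean on these libraries where they do the work, as an engineer would, in place of code of your own. Each camera call takes 0.05 s, during which the arm holds its last target.

TASK

Without grasping or lifting it, roll the round aluminium bar along the worktop by pushing on its side, up the ramp of the blue V-block until it drops into the V-groove. Then push the bar's free end with a fingertip so that it slides along the groove until it is fully up against the dark end stop, and leave it lying there. Leave the three small jars alone.

Things in the scene. Friction and masses are not known exactly. Their poses are not given: they have to be found in the camera images.
- bar: Loose round bar of polished, slippery aluminium with two black bands, 40 mm diameter, 150 mm long, about 0.45 kg, lying on the ramp side of the V-block, within 0.08 rad of parallel to its groove. Origin at its centre, 20 mm above the worktop at the start. Its x axis runs along the bar; y and z turn as it rolls. It rolls easily, square to its own axis, and soon stops when let go.
- vblock: Blue V-block fixed to the worktop. Origin on the worktop under the V's bottom line, z up; the groove runs along x from -90 mm (open end) to +60 mm (end stop); the bar is rolled in over the ramp towards +y. Heights along y: ramp 1 mm at y = -78 to 13 mm at -18, crest to -16, 30 degree flank down to 4 mm at y = 0, 30 degree flank up to 24 mm at +36, flat to +48.
- vblock_seat (a point): Where the centre of the finished bar belongs: in the V-groove, against the stop. It is 27 mm above the worktop, at x = -15, y = 0 in the V-block's frame (axes parallel to the block's). The bar's free end is then 75 mm from here towards -x, level with the block's open end. The bar starts 23 to 39 mm too far towards -x, and 150 to 230 mm towards -y.
- vblock_stop (a point): Dark end-stop plate at the +x end of the groove; this point is on its inner face, on the seated bar's axis, 27 mm above the worktop. Plate 10 mm thick, 46 mm high, from y = -21 to +45 mm of the V-block's frame.
- yellow_jar: Loose clear jar with a yellow cap, 45 mm diameter, 80 mm tall, upright; origin at the centre of its underside. A bystander.
- red_jar: Loose white jar with a red cap, 52 mm diameter, 60 mm tall, upright; origin at the centre of its underside. A bystander.
- brown_dropper: Loose small brown bottle with a black cap, 33 mm diameter, 65 mm tall, upright; origin at the centre of its underside. A bystander.
Things that resemble listed ones, but are neither listed nor needed, are in the scene too. What is shaped like the bar but orange or red is not meant.

How it is judged:
By the outcome, as a careful person would: the job done as asked, in the order asked, and still so for the second after the job is handed in, with the robot touching nothing.
It also fails if it takes over 51 s, if anything falls off the work surface, if the arm or the gripper's body presses on something with over 40 N, if the wrist force passes 120 N, or if a joint passes its speed limit or range.

## Working session

There is one attempt and no reset: what is moved stays moved. The work goes in short steps, Python scripts to look and compute and a tool call to move; the robot and the scene stay as the last step left them, time stands still between calls to the robot, and variables do not carry over. Pictures are saved under pics/ and viewed, and the job is handed in when it is done.

Besides the shell and the picture viewer there is one more tool, called after "Call:" as name(argument=value, ...), one argument or row to a line, values as JSON. send_rows: Moves the arm, as the interface text tells. Its arguments: {"type":"object","properties":{"motion":{"type":"array"},"gripper":{"type":"number"},"grip_force":{"type":"number"}},"required":["motion"]}

```bash
mkdir -p pics; cat > h.py <<'E'
import numpy as np, cv2
from cell import sensors, read_camera, hand_in
def snap(name,fn):
    c=read_camera(name); cv2.imwrite('pics/'+fn,cv2.cvtColor(np.asarray(c['frame']),cv2.COLOR_RGB2BGR))
    np.savez('pics/'+fn[:-4]+'.npz',**{k:np.asarray(v) for k,v in c.items() if v is not None and not isinstance(v,(str,dict))})
    return c
def load(fn): return dict(np.load('pics/'+fn+'.npz'))
def ray(c,u,v):
    E=np.asarray(c['extrinsics']);R=E[:3,:3];t=E[:3,3]
    d=np.array([(u-c['cx'])/c['fx'],-(v-c['cy'])/c['fy'],-1.0])
    return -R.T@t, R.T@d
def onz(c,u,v,z):
    o,d=ray(c,u,v); return o+d*(z-o[2])/d[2]
def proj(c,p):
    E=np.asarray(c['extrinsics']); q=E[:3,:3]@np.asarray(p,float)+E[:3,3]
    return np.array([c['cx']+c['fx']*q[0]/-q[2], c['cy']-c['fy']*q[1]/-q[2]])
E
python3 - <<'E'
from h import *
for n in ['scene','top','wrist']:
    c=snap(n,n+'0.png'); print(n,{k:(np.asarray(v).round(3).tolist()) for k,v in c.items() if k!='frame'})
print(sensors.observe())
E
```

```text
scene {'fx': 359.174, 'fy': 359.174, 'cx': 254.156, 'cy': 191.848, 'extrinsics': [[-0.771, -0.636, -0.001, 0.402], [0.428, -0.519, 0.74, -0.268], [-0.471, 0.571, 0.672, -0.846], [0.0, 0.0, 0.0, 1.0]]}
top {'fx': 486.233, 'fy': 486.233, 'cx': 256.05, 'cy': 185.513, 'extrinsics': [[0.012, -1.0, -0.004, -0.01], [0.987, 0.011, 0.16, -0.527], [-0.16, -0.006, 0.987, -1.578], [0.0, 0.0, 0.0, 1.0]]}
wrist {'fx': 290.238, 'fy': 290.238, 'cx': 253.993, 'cy': 194.762, 'extrinsics': [[0.43, -0.903, -0.003, -0.523], [0.873, 0.416, -0.256, 0.033], [0.233, 0.107, 0.967, -0.39], [0.0, 0.0, 0.0, 1.0]]}
{'time': 0.15, 'qpos': array([-1.27398870e+00,  3.42551489e-01,  1.52480325e+00,  1.03868548e-05,
        1.27539652e+00, -1.46003240e-01]), 'qvel': array([ 0.00155926, -0.00049242, -0.00372644,  0.0003334 , -0.00162111,
       -0.00092826]), 'joint_efforts': array([-1.30972448e-04, -4.31470084e+01, -2.44353282e+01,  7.15775345e-02,
        5.37440297e-02, -8.44144620e-05]), 'tool_pos': array([ 0.22489147, -0.47408521,  0.25120843]), 'tool_rot': array([-1.57194116e+00,  1.78387682e-04, -2.69878492e+00]), 'contact_force': array([ 0.00178641, -0.28894489,  0.11200514]), 'torque': array([0.02264998, 0.00657735, 0.00371721]), 'opening': 0.09167260316062782}
```

View pics/top0.png

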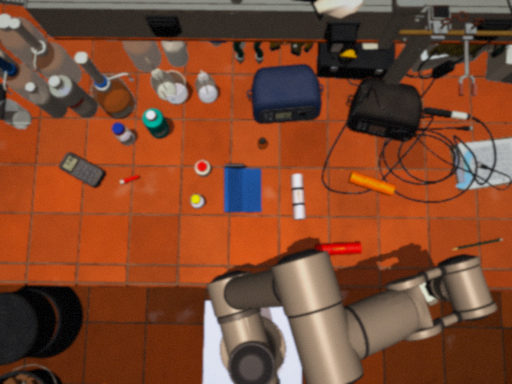

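View pics/scene0.png

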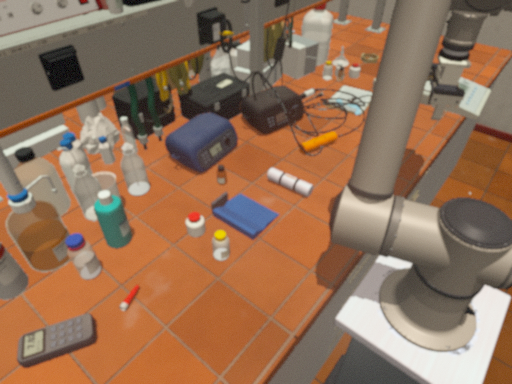

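The bar candidates in the top view are the silver and white one with two black bands at (298,196), the orange cylinder at (372,184) and the red one at (340,248). Only the first matches, since it is silver with black bands and beside the ramp. I'll check it in an enlarged crop.

```bash
python3 - <<'E'
from h import *
im=cv2.imread('pics/top0.png')[130:230,185:325]
cv2.imwrite('pics/crop0.png',cv2.resize(im,None,fx=5.5,fy=5.5,interpolation=cv2.INTER_CUBIC))
im=cv2.imread('pics/scene0.png')[155:265,175:325]
cv2.imwrite('pics/crop1.png',cv2.resize(im,None,fx=5,fy=5,interpolation=cv2.INTER_CUBIC))
c=load('top0'); f=cv2.cvtColor(c['frame'],cv2.COLOR_RGB2HSV)
# blue block
m=((f[...,0]>100)&(f[...,0]<125)&(f[...,1]>120)).astype(np.uint8); m[:160]=0;m[215:]=0;m[:,:215]=0;m[:,270:]=0
k=cv2.findContours(m,0,2)[0]; k=max(k,key=cv2.contourArea); print('block',cv2.minAreaRect(k),cv2.boundingRect(k))
m=((f[...,1]<90)&(f[...,2]>60)).astype(np.uint8); w=np.zeros_like(m); w[165:230,280:316]=1; m*=w
m=cv2.morphologyEx(m,cv2.MORPH_CLOSE,np.ones((3,3)))
k=cv2.findContours(m,0,2)[0]; k=max(k,key=cv2.contourArea); r=cv2.minAreaRect(k);print('bar',r)
for p in cv2.boxPoints(r): print(p,onz(c,*p,0.02).round(4))
print(onz(c,*r[0],0.03))
E
```

```text
block ((242.5, 189.0), (44.0, 35.0), 90.0) (225, 167, 36, 45)
bar ((297.7013854980469, 195.98367309570312), (46.09197998046875, 11.475852966308594), 85.36454010009766)
[290.11975 173.47678] [ 0.5735 -0.1185  0.02  ]
[301.55804 172.54935] [ 0.5772 -0.1573  0.02  ]
[305.28302 218.49057] [ 0.4211 -0.1693  0.02  ]
[293.84473 219.418  ] [ 0.4175 -0.1311  0.02  ]
[ 0.49532063 -0.14332423  0.03      ]
```

View pics/crop0.png

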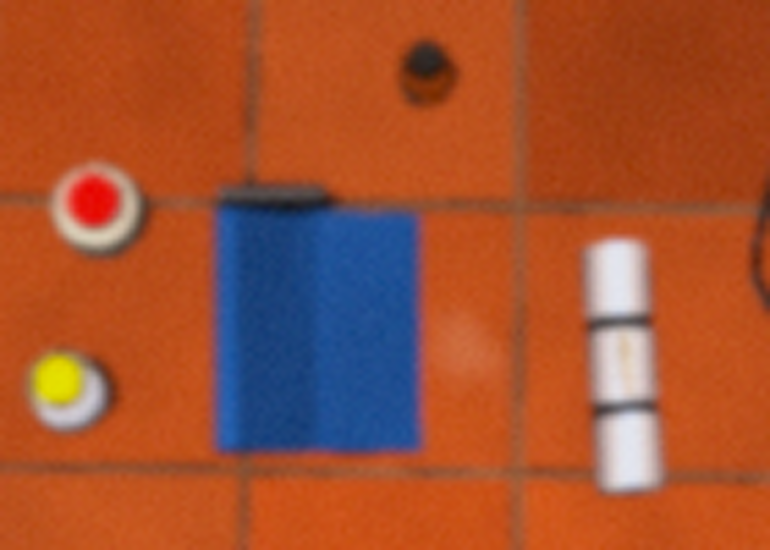

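View pics/crop1.png

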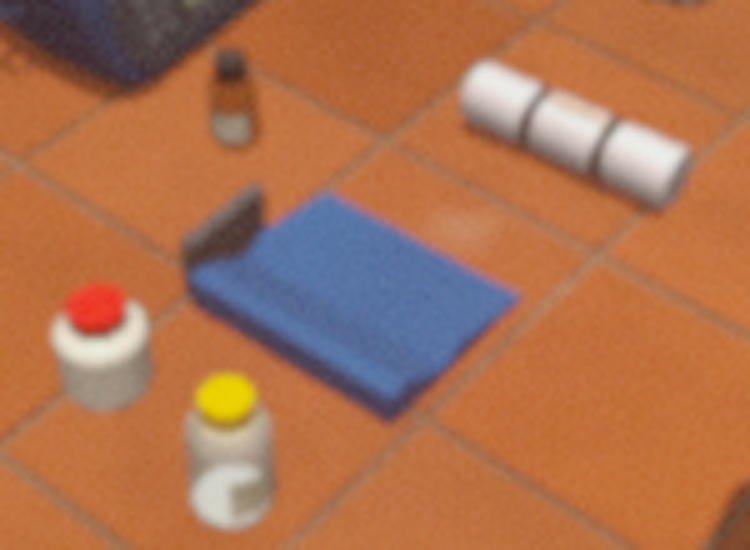

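```bash
python3 - <<'E'
from h import *
c=load('top0'); f=cv2.cvtColor(c['frame'],cv2.COLOR_RGB2HSV).astype(int); g=c['frame'].astype(float)
# subpixel: score blue = B - R ; find right-edge crossings per row, and bottom edge per col
s=g[...,2]-g[...,0]
def cross(a,lo,hi,th=0):
    seg=a[lo:hi]; i=np.where((seg[:-1]>th)!=(seg[1:]>th))[0]; i=i[-1]; return lo+i+(th-seg[i])/(seg[i+1]-seg[i])
P=np.array([onz(c,cross(s[v],245,280),v,0.001) for v in range(173,208)])
k=np.polyfit(P[:,0],P[:,1],1); print('ramp edge y(x):',k, 'y at ends',np.polyval(k,[.42,.57]))
# left edge at z=.024
L=[]
for v in range(173,208):
    a=s[v][210:245]; i=np.where((a[:-1]<=0)&(a[1:]>0))[0][0]; L.append(onz(c,210+i-a[i]/(a[i+1]-a[i]),v,0.024))
L=np.array(L);k2=np.polyfit(L[:,0],L[:,1],1);print('left edge',k2,np.polyval(k2,[.42,.57]))
# bottom edge: columns at ramp (z by px)
B=np.array([onz(c,u,cross(s[:,u],200,225),0.006) for u in range(244,259)])
print('open end x ramp:',np.polyfit(B[:,1],B[:,0],1),B[:,0].mean(),B[:,1].mean())
T=[]
for u in range(248,259):
    a=s[160:185,u]; i=np.where((a[:-1]<=0)&(a[1:]>0))[0][0]; T.append(onz(c,u,160+i-a[i]/(a[i+1]-a[i]),.006))
T=np.array(T);print('stop-end x ramp',T[:,0].mean(),T[:,1].mean())
# bar edges: saturation crossing
S=f[...,1].astype(float)
A=[]
for v in range(178,216):
    a=S[v,283:315]; i=np.where(a<110)[0]
    if len(i)<6: continue
    A.append(onz(c,283+(i[0]+i[-1])/2,v,0.02))
A=np.array(A);k=np.polyfit(A[:,0],A[:,1],1);print('bar axis',k,len(A),A[:,0].min(),A[:,0].max(), np.std(A[:,1]-np.polyval(k,A[:,0])))
for n,(u,v),z in [('yellow',(196,199),.08),('red',(202,167),.06),('drop',(262.5,141),.065)]: print(n,onz(c,u,v,z).round(3))
for fn in ['scene0']:
    pass
E
```

```text
ramp edge y(x): [ 0.01584543 -0.02720431] y at ends [-0.02054923 -0.01817241]
left edge [0.02157286 0.0937035 ] [0.1027641  0.10600003]
open end x ramp: [-0.02617511  0.44421995] 0.4438908203287788 0.012573996747981663
stop-end x ramp 0.5944951342144541 0.007796766151523953
bar axis [ 0.0674459  -0.17745744] 38 0.4325540516040689 0.5581754753665213 0.0006859904861329842
yellow [0.475 0.19  0.08 ]
red [0.584 0.176 0.06 ]
drop [ 0.674 -0.023  0.065]
```

```bash
cat >> h.py <<'E'
from scipy.spatial.transform import Rotation as Ro
def goal(x,y,z,yaw):
    s=sensors.observe(); p=s['tool_pos']; R=Ro.from_euler('xyz',s['tool_rot']).as_matrix()
    d=R.T@(np.array([x,y,z])-p); tw=-np.degrees((yaw-s['tool_rot'][2]+np.pi)%(2*np.pi)-np.pi)
    print('t',round(s['time'],2),'pos',p.round(4),'rot',s['tool_rot'].round(3),'F',s['contact_force'].round(1),'-> shift mm',(d*1e3).round(1),'twist',round(tw,2))
E
python3 - <<'E'
from h import *
goal(0.5,-0.205,0.2,-1.504)
c=load('top0'); print(onz(c,340,248,.02), onz(c,372,184,.02))
E
```

```text
t 0.15 pos [ 0.2249 -0.4741  0.2512] rot [-1.572  0.    -2.699] F [ 0.  -0.3  0.1] -> shift mm [-363.9   51.4 -125.2] twist -68.46
[ 0.32462035 -0.2837443   0.02      ] [ 0.54051722 -0.39507756  0.02      ]
```

Call:
send_rows(
  motion=[
    [[-0.045, 0.006, -0.016, -8.5], [-0.09, 0.012, -0.031, -17], [-0.135, 0.018, -0.047, -25.5], [-0.18, 0.025, -0.062, -34], [-0.225, 0.032, -0.078, -42.5], [-0.27, 0.038, -0.094, -51], [-0.32, 0.045, -0.11, -59.5], [-0.364, 0.051, -0.125, -68]],
  ],
  gripper=1.0,
)

```text
time: 0.95
tool_pos: [0.5013, -0.2035, 0.2]
tool_rot: [-1.571, 0.001, -1.506]
contact_force: [0.1, -0.6, 0.1]
opening: 0.0918
```

```bash
python3 - <<'E'
from h import *
goal(0.5,-0.2,0.037,-1.504)
E
```

```text
t 0.95 pos [ 0.5013 -0.2035  0.2   ] rot [-1.571e+00  1.000e-03 -1.506e+00] F [ 0.1 -0.6  0.1] -> shift mm [ -3.4 163.   -1.1] twist -0.11
```

Call:
send_rows(
  motion=[
    [[0, 0.03, 0, 0], [0, 0.065, 0, 0], [0, 0.1, 0, 0], [0, 0.13, 0, 0], [0, 0.15, 0, 0], [0, 0.163, 0, 0], [0, 0.163, 0, 0]],
  ],
)

```text
time: 1.65
tool_pos: [0.5004, -0.2028, 0.0354]
tool_rot: [-1.574, 0.003, -1.506]
contact_force: [0.7, -0.7, 0.2]
opening: 0.0917
```

```bash
python3 - <<'E'
from h import *
snap('wrist','wrist1.png');snap('scene','scene1.png')
goal(0.5,-0.2,0.037,-1.504)
E
```

```text
t 1.75 pos [ 0.5017 -0.2036  0.0376] rot [-1.571e+00  1.000e-03 -1.506e+00] F [ 0.3  0.5 -0.7] -> shift mm [-3.7  0.6 -1.4] twist -0.12
```

View pics/wrist1.png

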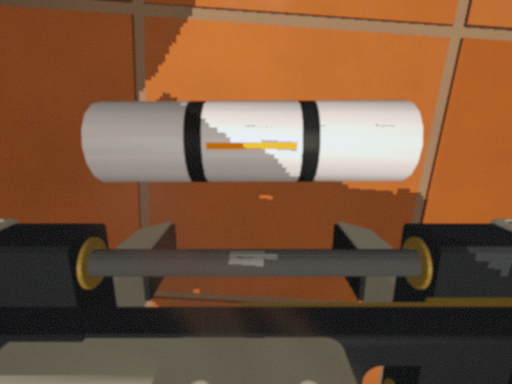

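View pics/scene1.png

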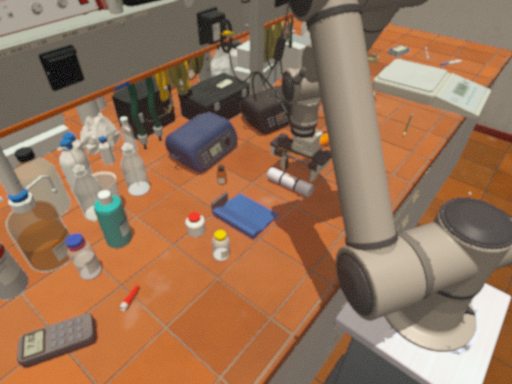

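Call:
send_rows(
  motion=[
    [[-0.008, 0, 0, 0], [-0.016, 0, 0.001, 0], [-0.022, 0, 0.001, 0], [-0.027, 0, 0.001, 0.2], [-0.032, 0, 0.001, 0.5], [-0.037, 0, 0.001, 0.9], [-0.042, 0, 0.002, 1.3], [-0.047, 0, 0.002, 1.7]],
  ],
)

```text
time: 2.55
tool_pos: [0.5007, -0.1561, 0.0376]
tool_rot: [-1.571, 0.001, -1.536]
contact_force: [-0.1, -0.4, 0.4]
opening: 0.092
```

```bash
cat >> h.py <<'E'
def bar(fn,z=0.02):
    c=snap('wrist',fn)
    f=cv2.cvtColor(np.asarray(c['frame']),cv2.COLOR_RGB2HSV).astype(int)
    m=((f[...,1]<70)).astype(np.uint8); m[215:]=0
    m=cv2.morphologyEx(m,cv2.MORPH_CLOSE,np.ones((5,15)))
    k=max(cv2.findContours(m,0,2)[0],key=cv2.contourArea); r=cv2.minAreaRect(k); b=cv2.boxPoints(r)
    print('wrist rect',np.round(r[0],1),np.round(r[1],1),round(r[2],2), 'corner px',b.round().tolist())
E
python3 - <<'E'
from h import *
bar('wrist2.png')
goal(0.5,-0.2,0.037,-1.553)
E
```

```text
wrist rect [243. 181.] [ 66. 322.] 90.0 corner px [[82.0, 148.0], [404.0, 148.0], [404.0, 214.0], [82.0, 214.0]]
t 2.6 pos [ 0.5004 -0.1554  0.0375] rot [-1.571e+00  1.000e-03 -1.536e+00] F [-0.2  0.8  1.1] -> shift mm [44.5  0.4 -1.9] twist 0.95
```

View pics/wrist2.png

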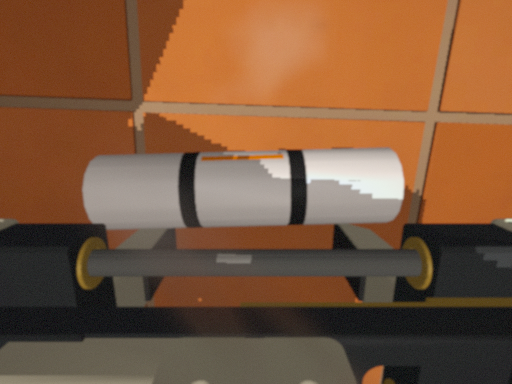

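Call:
send_rows(
  motion=[
    [[-0.005, 0, 0, 0.2], [-0.01, 0, -0.001, 0.5], [-0.015, 0, -0.002, 0.8], [-0.02, 0, -0.003, 1], [-0.025, 0, -0.004, 1], [-0.03, 0, -0.004, 1], [-0.035, 0, -0.004, 1], [-0.04, 0, -0.004, 1]],
  ],
)

```text
time: 3.4
tool_pos: [0.495, -0.1152, 0.0376]
tool_rot: [-1.571, 0.001, -1.554]
contact_force: [0.0, -0.7, 0.4]
opening: 0.0918
```

```bash
python3 - <<'E'
from h import *
bar('wrist3.png')
goal(0.5,-0.2,0.037,-1.553)
E
```

```text
wrist rect [249. 179.] [322.  70.] -0.0 corner px [[88.0, 214.0], [88.0, 144.0], [410.0, 144.0], [410.0, 214.0]]
t 3.45 pos [ 0.4948 -0.1145  0.0375] rot [-1.572  0.002 -1.553] F [-0.3  1.1 -0.5] -> shift mm [85.6  0.4  3.7] twist -0.03
```

View pics/wrist3.png

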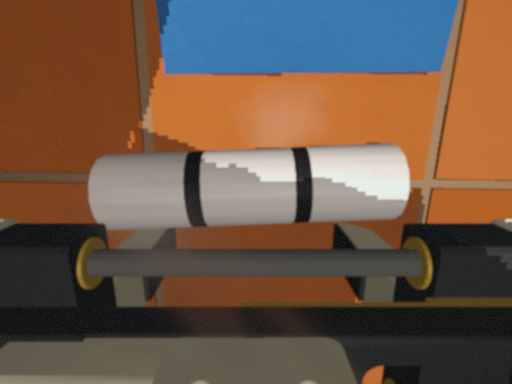

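Call:
send_rows(
  motion=[
    [[-0.004, 0, 0, 0.6], [-0.008, 0, 0, 1.2], [-0.012, 0, 0, 1.8], [-0.016, 0, 0, 2.4], [-0.02, 0, 0, 2.8], [-0.024, 0, 0, 2.8], [-0.028, 0, 0, 2.8], [-0.032, 0, 0, 2.8]],
  ],
)

```text
time: 4.25
tool_pos: [0.4943, -0.0822, 0.0376]
tool_rot: [-1.572, 0.002, -1.602]
contact_force: [0.2, -0.2, 0.9]
opening: 0.0918
```

```bash
python3 - <<'E'
from h import *
bar('wrist4.png')
goal(0.495,-0.083,0.037,-1.553)
E
```

```text
wrist rect [242.5 179. ] [ 82.1 322.8] 85.03 corner px [[78.0, 152.0], [400.0, 124.0], [407.0, 206.0], [85.0, 234.0]]
t 4.3 pos [ 0.4942 -0.0817  0.0375] rot [-1.572  0.002 -1.602] F [ 0.7  0.5 -0.3] -> shift mm [1.3 0.5 0.9] twist -2.81
```

View pics/wrist4.png

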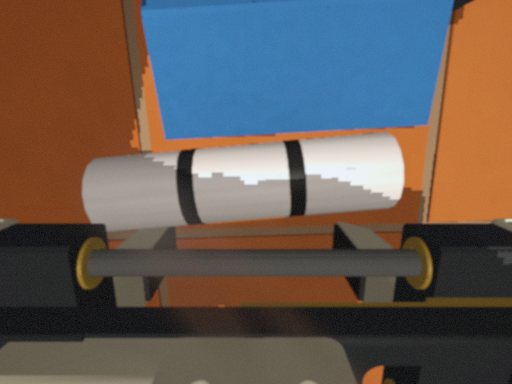

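Call:
send_rows(
  motion=[
    [[-0.005, -0.001, -0.001, 0], [-0.01, -0.002, -0.002, 0], [-0.015, -0.003, -0.003, 0], [-0.02, -0.004, -0.004, 0], [-0.025, -0.005, -0.005, 0], [-0.03, -0.005, -0.005, -0.3], [-0.035, -0.005, -0.005, -0.6], [-0.04, -0.006, -0.005, -0.9]],
  ],
)

```text
time: 5.1
tool_pos: [0.4907, -0.0414, 0.0438]
tool_rot: [-1.571, 0.002, -1.586]
contact_force: [-0.0, -5.3, 3.0]
opening: 0.0922
```

```bash
python3 - <<'E'
from h import *
bar('wrist5.png')
goal(0.49,-0.043,0.037,-1.553)
E
```

```text
wrist rect [270.7 181.5] [100.6 357.8] 82.09 corner px [[87.0, 156.0], [441.0, 107.0], [455.0, 207.0], [100.0, 256.0]]
t 5.15 pos [ 0.4904 -0.0405  0.0438] rot [-1.572  0.002 -1.586] F [-0.7  2.  -0. ] -> shift mm [ 2.5  6.8 -0.4] twist -1.88
```

View pics/wrist5.png

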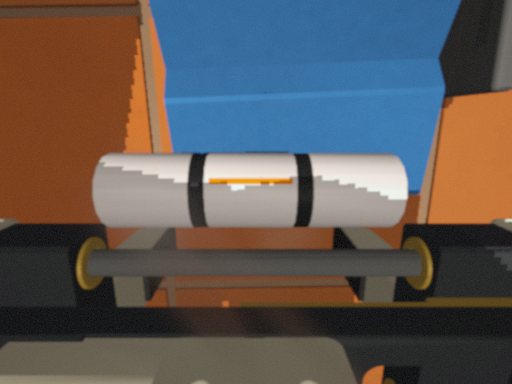

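Call:
send_rows(
  motion=[
    [[-0.005, 0, 0, -0.4], [-0.01, 0, 0, -0.8], [-0.015, 0, -0.001, -1.2], [-0.02, -0.001, -0.001, -1.6], [-0.025, -0.001, -0.002, -1.9], [-0.03, -0.001, -0.002, -1.9], [-0.035, -0.001, -0.002, -1.9], [-0.04, -0.001, -0.002, -1.9]],
  ],
)

```text
time: 5.95
tool_pos: [0.4889, -0.0, 0.0448]
tool_rot: [-1.572, 0.002, -1.552]
contact_force: [-0.2, -4.5, 1.8]
opening: 0.0919
```

```bash
python3 - <<'E'
from h import *
bar('wrist6.png')
goal(0.49,-0.0,0.045,-1.553)
E
```

```text
wrist rect [315.3 168.8] [154.5 452. ] 71.97 corner px [[76.0, 165.0], [506.0, 25.0], [554.0, 172.0], [124.0, 312.0]]
t 6.0 pos [0.4887 0.0008 0.0447] rot [-1.573  0.003 -1.552] F [-0.6  0.8  0. ] -> shift mm [ 0.8 -0.3  1.3] twist 0.03
```

View pics/wrist6.png

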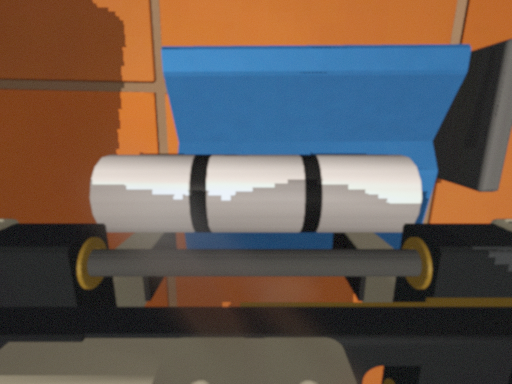

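Call:
send_rows(
  motion=[
    [[-0.004, 0, 0, 0], [-0.008, 0, 0, 0], [-0.0105, 0, 0, 0], [-0.013, 0, 0, 0], [-0.0155, 0, 0, 0], [-0.018, 0, 0, 0], [-0.0205, 0, 0, 0], [-0.0205, 0, 0, 0]],
  ],
)

```text
time: 6.8
tool_pos: [0.4883, 0.0216, 0.0448]
tool_rot: [-1.573, 0.003, -1.552]
contact_force: [0.2, 0.2, 0.6]
opening: 0.0917
```

```bash
python3 - <<'E'
from h import *
bar('wrist7.png')
goal(0.49,-0.0,0.045,-1.553)
E
```

```text
wrist rect [303.  154.5] [119. 416.] 90.0 corner px [[95.0, 95.0], [511.0, 95.0], [511.0, 214.0], [95.0, 214.0]]
t 6.85 pos [0.4883 0.0214 0.0448] rot [-1.573  0.003 -1.552] F [-1.1 -0.5  0.8] -> shift mm [21.4 -0.3  1.3] twist 0.05
```

View pics/wrist7.png

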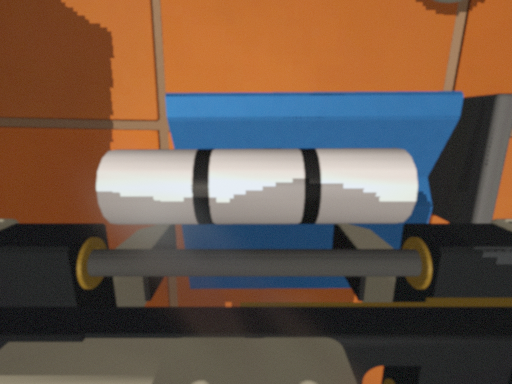

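```bash
python3 - <<'E'
from h import *
c=load('wrist7')
print('bar L',onz(c,97,188,.027),'R',onz(c,417,188,.027)); 
for z in (.027,.033): print(z,onz(c,250,149,z),onz(c,250,222,z))
c6=load('wrist6'); print(onz(c6,250,154,.033),onz(c6,250,233,.033))
s=snap('scene','scene7.png'); t=snap('top','top7.png')
im=cv2.imread('pics/scene7.png')[150:270,170:330]; cv2.imwrite('pics/crop7.png',cv2.resize(im,None,fx=5,fy=5,interpolation=cv2.INTER_CUBIC))
E
```

```text
bar L [0.40348033 0.05293166 0.027     ] R [0.57409191 0.05644521 0.027     ]
0.027 [0.48487694 0.07525672 0.027     ] [0.48552847 0.03541493 0.027     ]
0.033 [0.4849672  0.07584632 0.033     ] [0.48559278 0.03759054 0.033     ]
[0.48565648 0.05178202 0.033     ] [0.48633279 0.00976474 0.033     ]
```

View pics/crop7.png

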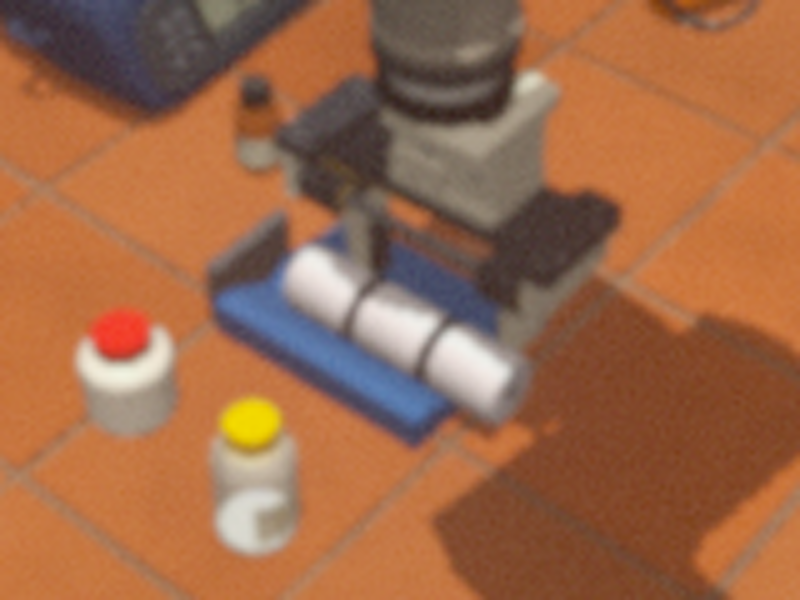

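Call:
send_rows(
  motion=[
    [[0.01, -0.005, 0, 0], [0.02, -0.02, 0, 0], [0.02, -0.05, 0, 0], [0.01, -0.08, -0.02, 0], [0, -0.1, -0.05, 0], [-0.015, -0.1, -0.08, 0], [-0.03, -0.1, -0.11, 0], [-0.034, -0.1, -0.118, 0]],
  ],
  gripper=0,
)

```text
time: 7.75
tool_pos: [0.3669, 0.0532, 0.1454]
tool_rot: [-1.574, 0.003, -1.552]
contact_force: [0.4, -0.1, -0.1]
opening: 0.0322
```

```bash
python3 - <<'E'
from h import *
c=snap('wrist','wrist8.png'); t=snap('top','top8.png')
E=c['extrinsics']; print('cam',-np.asarray(E)[:3,:3].T@np.asarray(E)[:3,3])
goal(0.37,0.055,0.041,-1.553); print(sensors.observe()['opening'])
im=cv2.imread('pics/top8.png')[130:230,185:325]
cv2.imwrite('pics/crop8.png',cv2.resize(im,None,fx=5.5,fy=5.5,interpolation=cv2.INTER_CUBIC))
E
```

```text
cam [0.36593502 0.12166756 0.27831197]
t 7.85 pos [0.3694 0.0527 0.1456] rot [-1.572  0.003 -1.552] F [-0.1 -0.3 -0.5] -> shift mm [ -2.  104.6   0.8] twist 0.07
0.024415345164274016
```

View pics/wrist8.png

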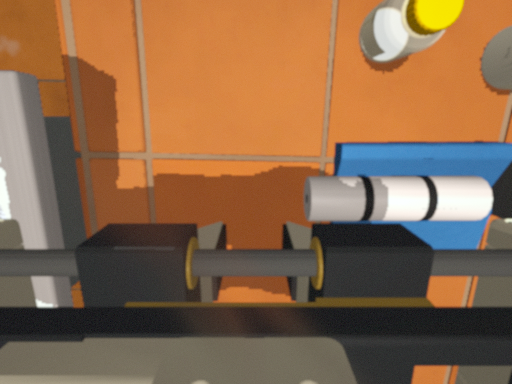

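View pics/crop8.png

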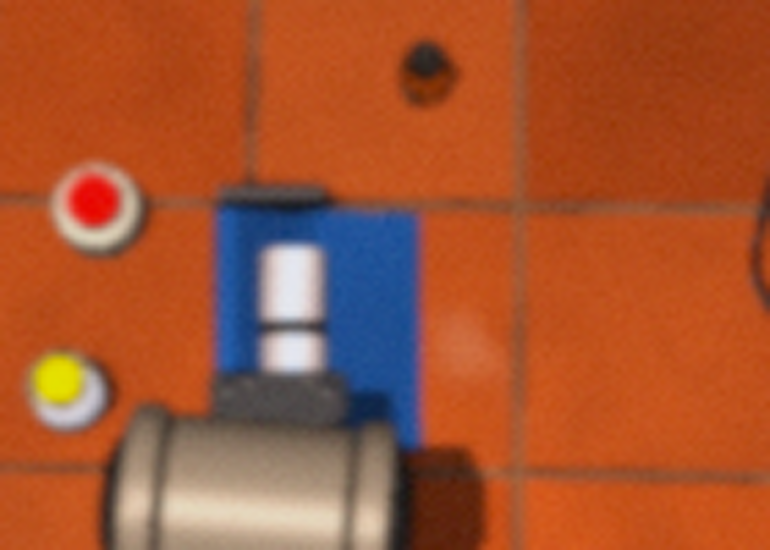

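```bash
python3 - <<'E'
from h import *
c=load('wrist8'); print('free end',onz(c,304,199,.027),'mid',onz(c,318,199,.027),'far',onz(c,492,197,.027))
t=load('top8'); print('bar top view',onz(t,185+292/5.5,130+300/5.5,.027), 'far end', onz(t,185+292/5.5,130+245/5.5,.03))
print('stop face top',onz(t,185+270/5.5,130+206/5.5,.046),'open end',onz(t,185+240/5.5,130+452/5.5,.024))
E
```

```text
free end [0.41091818 0.05347038 0.027     ] mid [0.42346146 0.05373979 0.027     ] far [0.57841625 0.05891973 0.027     ]
bar top view [0.53228671 0.05696263 0.027     ] far end [0.56595505 0.05745018 0.03      ]
stop face top [0.58696396 0.07057321 0.046     ] open end [0.43882961 0.0870012  0.024     ]
```

Call:
send_rows(
  motion=[
    [[-0.001, 0, 0, 0], [-0.002, 0.02, 0, 0], [-0.003, 0.045, 0, 0], [-0.003, 0.07, 0, 0], [-0.003, 0.09, 0, 0], [-0.003, 0.104, 0, 0], [-0.003, 0.104, 0, 0]],
  ],
  gripper=0,
)

```text
time: 8.55
tool_pos: [0.3695, 0.0555, 0.0401]
tool_rot: [-1.575, 0.003, -1.553]
contact_force: [0.7, -0.2, -0.8]
opening: 0.0002
```

```bash
python3 - <<'E'
from h import *
c=snap('wrist','wrist9.png'); s=snap('scene','scene9.png')
goal(0.424,0.056,0.041,-1.553); print(sensors.observe()['opening'])
im=cv2.imread('pics/scene9.png')[150:270,190:350]; cv2.imwrite('pics/crop9.png',cv2.resize(im,None,fx=5,fy=5,interpolation=cv2.INTER_CUBIC))
E
```

```text
t 8.65 pos [0.3701 0.0556 0.0415] rot [-1.572  0.003 -1.552] F [-0.1  0.5 -0.1] -> shift mm [ 0.6  0.5 53.9] twist 0.04
0.0005189387929475363
```

View pics/wrist9.png

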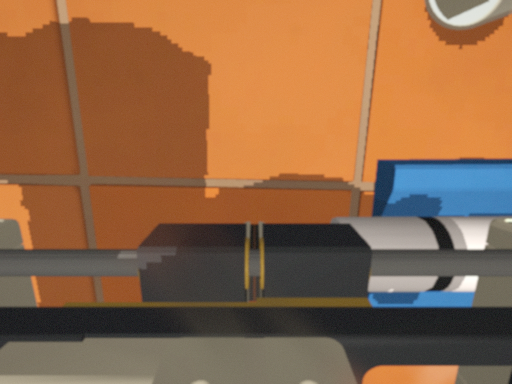

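View pics/crop9.png

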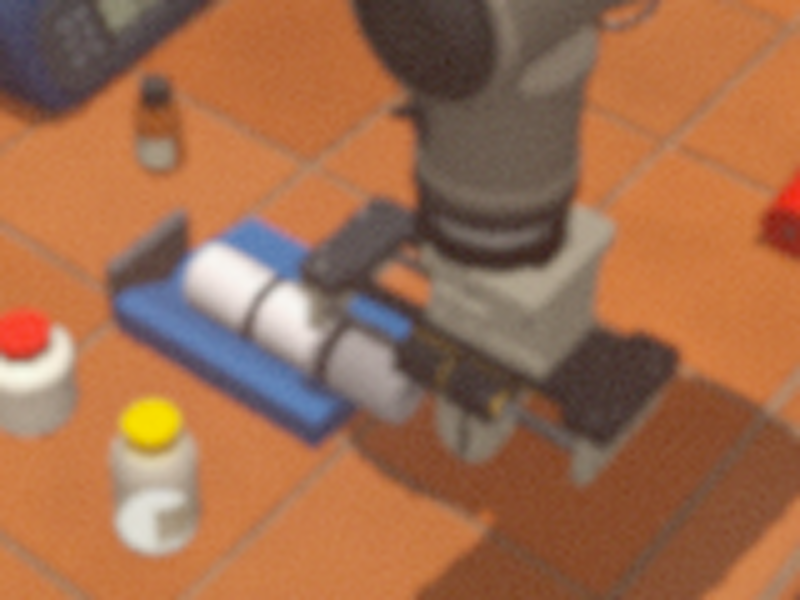

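Call:
send_rows(
  motion=[
    [[0, 0, 0.007, 0], [0, 0, 0.014, 0], [0, 0, 0.019, 0], [0, 0, 0.023, 0], [0, 0, 0.027, 0], [0, 0, 0.031, 0], [0, 0, 0.035, 0], [0, 0, 0.039, 0]],
  ],
)

```text
time: 9.45
tool_pos: [0.4076, 0.0565, 0.0413]
tool_rot: [-1.576, 0.003, -1.552]
contact_force: [-5.1, -1.0, 4.2]
opening: 0.0001
```

```bash
python3 - <<'E'
from h import *
t=snap('top','top10.png'); s=snap('scene','scene10.png')
goal(0.424,0.056,0.041,-1.553)
im=cv2.imread('pics/scene10.png')[150:270,190:350]; a=cv2.resize(im,(800,600),interpolation=cv2.INTER_CUBIC)
cv2.imwrite('pics/crop10.png',a)
E
```

```text
t 9.55 pos [0.4087 0.0565 0.0413] rot [-1.573  0.003 -1.552] F [-1.8 -0.1  0.7] -> shift mm [ 0.8  0.3 15.3] twist 0.04
```

View pics/crop10.png

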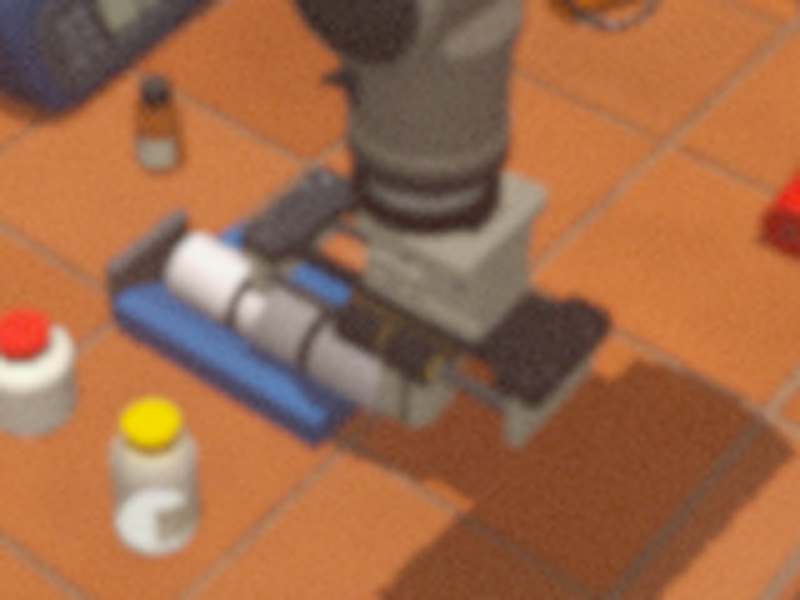

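Call:
send_rows(
  motion=[
    [[0, 0, 0.003, 0], [0, 0, 0.006, 0], [0, 0, 0.008, 0], [0, 0, 0.01, 0], [0, 0, 0.012, 0], [0, 0, 0.013, 0]],
  ],
)

```text
time: 10.15
tool_pos: [0.422, 0.0567, 0.0412]
tool_rot: [-1.573, 0.003, -1.552]
contact_force: [-2.6, 0.2, -2.1]
opening: 0.0006
```

Call:
send_rows(
  motion=[
    [[0, 0, 0.001, 0], [0, 0, 0.002, 0], [0, 0, 0.003, 0]],
  ],
)

```text
time: 10.45
tool_pos: [0.425, 0.0568, 0.0412]
tool_rot: [-1.573, 0.003, -1.552]
contact_force: [-4.7, -0.6, 1.2]
opening: 0.0007
```

Call:
send_rows(
  motion=[
    [[0, 0, 0.001, 0], [0, 0, 0.002, 0]],
  ],
)

```text
time: 10.65
tool_pos: [0.425, 0.0568, 0.0411]
tool_rot: [-1.578, 0.003, -1.552]
contact_force: [-11.2, -1.3, 7.2]
opening: 0.0002
```

Call:
send_rows(
  motion=[
    [[0, 0, 0.001, 0], [0, 0, 0.001, 0]],
  ],
)

```text
time: 10.85
tool_pos: [0.4249, 0.0568, 0.041]
tool_rot: [-1.58, 0.003, -1.552]
contact_force: [-7.4, -0.5, 4.2]
opening: 0.0003
```

```bash
python3 - <<'E'
from h import *
t=snap('top','top11.png'); s=snap('scene','scene11.png')
goal(0.424,0.056,0.041,-1.553)
im=cv2.imread('pics/top11.png')[150:220,200:300]; cv2.imwrite('pics/crop11.png',cv2.resize(im,(800,560),interpolation=cv2.INTER_CUBIC))
im=cv2.imread('pics/scene11.png')[170:250,190:300]; cv2.imwrite('pics/crop11s.png',cv2.resize(im,(800,582),interpolation=cv2.INTER_CUBIC))
E
```

```text
t 10.95 pos [0.4249 0.0568 0.0411] rot [-1.58   0.003 -1.552] F [-7.1 -1.5  4. ] -> shift mm [ 0.8  0.1 -0.9] twist 0.06
```

View pics/crop11.png

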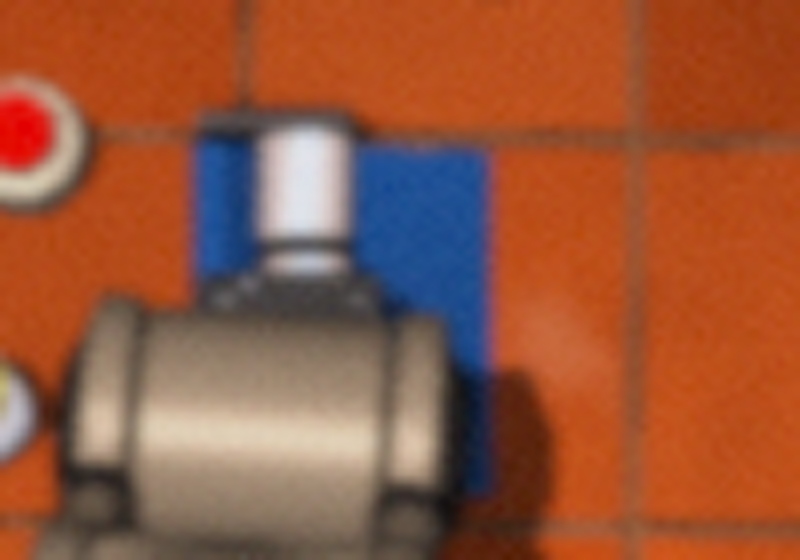

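View pics/crop11s.png

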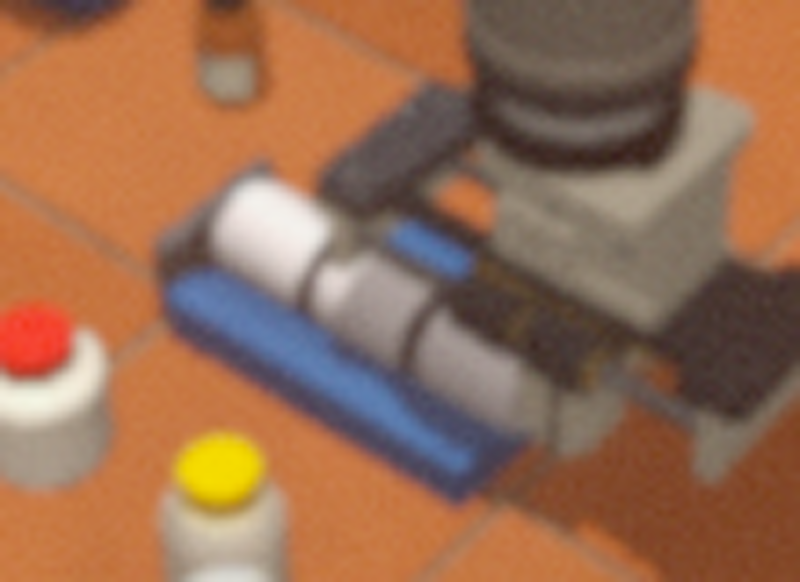

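Call:
send_rows(
  motion=[
    [[0, 0, 0.002, 0], [0, 0, 0.003, 0], [0, 0, 0.003, 0], [0, 0, 0, 0], [0, 0, -0.015, 0], [0, 0, -0.03, 0], [0, -0.03, -0.045, 0], [0, -0.07, -0.045, 0]],
  ],
)

```text
time: 11.75
tool_pos: [0.3785, 0.0558, 0.1111]
tool_rot: [-1.584, 0.004, -1.552]
contact_force: [1.4, -0.9, 0.3]
opening: 0.0004
```

```bash
python3 - <<'E'
from h import *
goal(0.3,-0.35,0.25,-2.2)
E
```

```text
t 11.75 pos [0.3785 0.0558 0.1111] rot [-1.584  0.004 -1.552] F [ 1.4 -0.9  0.3] -> shift mm [ 403.8 -139.1  -87.9] twist 37.12
```

Call:
send_rows(
  motion=[
    [[0, -0.04, 0, 0], [0.02, -0.08, 0, 0], [0.06, -0.12, 0, 5], [0.1, -0.14, 0, 10], [0.15, -0.14, 0, 15], [0.2, -0.14, 0, 20], [0.25, -0.14, 0, 25], [0.3, -0.14, 0, 30]],
  ],
)

```text
time: 12.55
tool_pos: [0.3864, -0.2466, 0.2509]
tool_rot: [-1.58, -0.004, -2.08]
contact_force: [1.2, 0.8, 0.4]
opening: 0.0004
```

```bash
python3 - <<'E'
from h import *
t=snap('top','top12.png'); s=snap('scene','scene12.png')
print(sensors.observe()['tool_pos'],sensors.observe()['time'])
im=cv2.imread('pics/top12.png')[130:220,185:305]; cv2.imwrite('pics/crop12.png',cv2.resize(im,(792,594),interpolation=cv2.INTER_CUBIC))
im=cv2.imread('pics/scene12.png')[155:265,175:305]; cv2.imwrite('pics/crop12s.png',cv2.resize(im,(709,600),interpolation=cv2.INTER_CUBIC))
E
```

```text
[ 0.3865494  -0.24990953  0.25035839] 12.65
```

View pics/crop12.png

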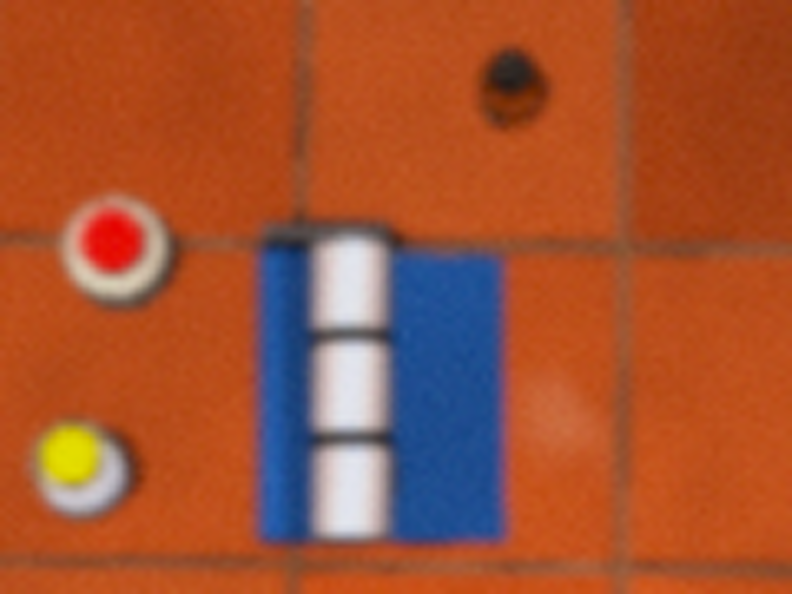

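View pics/crop12s.png

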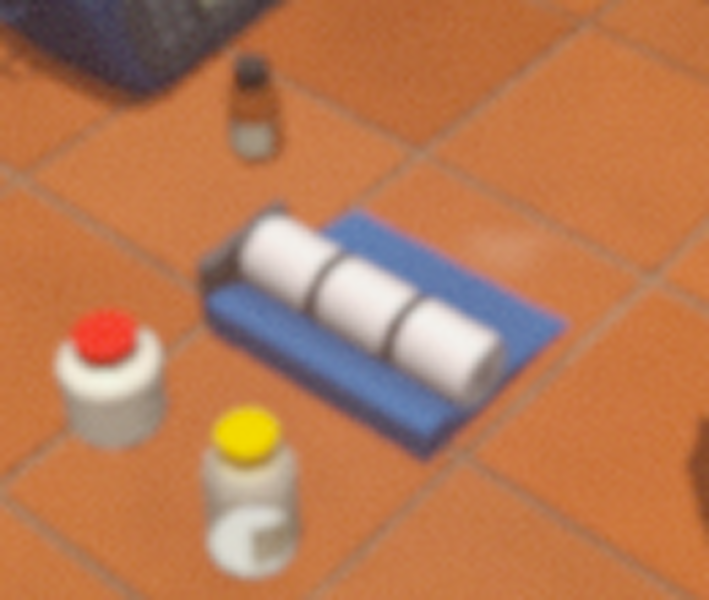

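The bar lies in the groove with its far end at the stop plate, around (350,237) in the top crop. Its free end is level with the block's open end, around (350,540). The jars look unmoved, so I'm handing in.

```bash
python3 - <<'E'
from h import *
print(hand_in())
E
```

```text
the job is handed in; nothing more can be done
None
```

I rolled the silver bar with the black bands up the ramp by pushing its side with the open fingertips, and it dropped into the V-groove. I then slid it along the groove with the closed fingertips on its free end until it reached the end stop. The job was handed in at about 12.7 s with the arm clear of everything.

- **Against the stop:** the tool stalled at x = 0.425 m and the force rose from about 5 N to 11 N. After that I pushed once more, lightly, before backing off.
- **Final pictures:** the bar lies in the groove touching the stop plate, with its free end level with the block's open end. The three jars look unmoved.
- **Problems:** pushing on the flat did not straighten the bar, which stayed about 0.03 rad off the groove. It lined up once it was on the ramp. No final check failed. The last one was by eye only: I did not re-measure the bar's position after releasing it.

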